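# Clamp the brass mandrel in the bench chuck

## Task

Take the brass-headed mandrel out of the wooden block and lower it, shank down, into the open bench chuck until it stands on the bottom, without letting it drop. Then turn the knurled sleeve clockwise, regrasping as needed, until the three jaws have closed and grip the mandrel firmly, upright and in the middle, and let go. Leave the other two mandrels standing in the block.

Things in the scene. Friction and masses are not known exactly. Their poses are not given: they have to be found in the camera images.
- brass_mandrel: The mandrel to clamp: a bright steel shank, 20 mm thick and 60 mm long, under a straight brass head, 26 mm thick and 28 mm tall with two copper lines; 88 mm tall in all, about 0.25 kg. It stands upright in one of the three holes of the wooden block, 40 mm of its shank in the hole. Origin: centre of the underside of its shank; z runs up along it.
- steel_mandrel: A mandrel of the same size (steel shank 20 mm thick, 88 mm tall in all) with a dark steel, cone-shaped head, standing in another hole of the wooden block; leave it there. Origin: centre of the underside of its shank; z along it.
- black_mandrel: A mandrel of the same size (steel shank 20 mm thick, 88 mm tall in all) with a black rubber, dome-shaped head, standing in another hole of the wooden block; leave it there. Origin: centre of the underside of its shank; z along it.
- block: Fixed wooden block, 70 x 210 x 45 mm (x, y, z), with three holes 24 mm wide and 40 mm deep along its y axis, 68 mm apart, the middle one in its centre. Origin: centre of its underside.
- chuck: Upright three-jaw bench chuck, bolted down. Its axis is vertical through the origin, the centre of its underside. Green round foot, 120 mm wide, 18 mm high; a dark collar, 62 mm wide, up to 34 mm; above it the turning sleeve. The jaws start open, inner faces 15 to 17 mm from the axis.
- well (a point): Bottom of the chuck's well: a flat floor on the chuck's axis, 18 mm above its underside. A mandrel standing here has its head from 60 to 88 mm above this point, clear of sleeve and jaws.
- sleeve_top (a point): Centre of the top of the chuck's turning sleeve: a knurled aluminium ring with a red mark on its rim, 58 mm wide outside, 50 mm inside, 37 mm tall (down from this point). Turned clockwise seen from above it closes all three jaws, 2 mm per rad; 2.6 to 3.5 rad reach a 20 mm shank. Takes 0.2 N m, more once the jaws bite; 0.5 N m is firm. It stays as left.
- jaw0: One of three steel jaws inside the sleeve, 7 mm thick, 14 mm wide, 38 mm tall, top level with the sleeve's, 0 degrees round from the chuck's x axis. This origin is not on the jaw: it coincides with the chuck's origin when the jaw is fully open and shifts with it as it closes (by 7 mm at a 20 mm shank).
- jaw1: One of three steel jaws inside the sleeve, 7 mm thick, 14 mm wide, 38 mm tall, top level with the sleeve's, 120 degrees round from the chuck's x axis. This origin is not on the jaw: it coincides with the chuck's origin when the jaw is fully open and shifts with it as it closes (by 7 mm at a 20 mm shank).
- jaw2: One of three steel jaws inside the sleeve, 7 mm thick, 14 mm wide, 38 mm tall, top level with the sleeve's, 240 degrees round from the chuck's x axis. This origin is not on the jaw: it coincides with the chuck's origin when the jaw is fully open and shifts with it as it closes (by 7 mm at a 20 mm shank).
Mind the look-alikes: they are no part of the job. Leave any purple look-alike of the brass_mandrel alone.

How it is judged:
By the outcome, as a careful person would: the job done as asked, in the order asked, and still so for the second after the job is handed in, with the robot touching nothing.
It also fails if it takes over 72 s, if anything falls off the work surface, if the arm or the gripper's body presses on something with over 40 N, if the wrist force passes 120 N, or if a joint passes its speed limit or range.

## Robot

A 6-joint arm with a two-finger parallel gripper is mounted at the origin on the work surface. World frame = base frame: x ahead of the robot, y to its left, z up, the work surface at z = 0. Lengths are in m, angles in rad, forces in N, time in s.
With the tool pointing down it reaches from about 0.35 to 0.975 m from the base axis. Payload 7.1 kg.
Tool frame: the origin (TCP) lies at the very end of the fingers, on their centre line; the grasp point (between the pads) lies 19 mm behind it; z points along the fingers, y is the line along which they close (so a half turn about z gives the same grasp; the last joint's range is limited). The gripper opens to 88 mm and grips with 3 to 60 N. Pads are 20 mm wide; open, the fingers measure 115 mm over their backs; the gripper's body (75 mm by 178 mm) begins 61 mm behind the grasp point.
Start: joints at [-1.178, 0.423, 1.63, -0, 1.089, -0.019], TCP at [0.25, -0.573, 0.189] pointing down, gripper open.
Joint ranges: [-3, 3], [-0.9, 2.11], [0.09, 2.58], [-1.31, 4.45], [0.11, 2.69], [-2.54, 2.54]. Speed limits (rad/s): [2.39, 2.39, 3.01, 3.14, 3.14, 3.14].

## Interface

Orientations are given as a unit quaternion [w, x, y, z].
In Python, from plant import robot gives the robot as it stands.
- The arm moves only by the tool drive_tool, never from a script. Its argument "moves" is a list of rows, each an object with "linear": the shift along the tool's x, y, z in m, a list of three; "rotation": the turn, a rotation vector about the tool's x, y, z in degrees, a list of three; "grip": the closure, from 0 (fully open) to 1 (shut). A call has 1 to 20 rows; each row shifts and turns the commanded pose from where the row before left it, along the tool's axes as they then stand; what a row does not reach is not made up. A row lasts 1/10 s, in which the tool goes at most 50 mm and 8.59 degrees, less where a joint would pass 70% of its speed; a pose out of reach is approached as far as the arm can. A call with a gripper value outside its range is refused whole. The fingers move at their own pace and stop on an object; the grip force is fixed at half the most. Time passes only in rows, so rows that do not move let the fingers close. It gives the time, the measured TCP pose, the force, the opening and the grip force at its end, in the units of the state.
- robot.get_obs(): the state, without advancing time (a new reading comes with each control period).
- robot.snapshot(name): name is "scene" or "top" or "wrist"; returns a dict with "img" (420x560x3 uint8, red, green, blue), "K" (3x3 intrinsics, pixels), "dist" ([k1, k2, p1, p2, k3] as OpenCV has them; the pictures are not rectified), "R" (3x3) and "t" (3): a world point X has camera coordinates R X + t; the wrist camera has in their place "tool_from_camera" (4x4, takes a point from camera to tool coordinates, whose origin is the TCP and whose axes are the flange's). Camera axes: x right, y down, z forward; pixel columns grow to the right and rows downward; lengths in m; the calibration is good to about 2 mm. A picture is of the moment at which its call begins: read the wrist's pose just before it. There is no depth.
- robot.job_done(): hands the job in; it is judged then, once.
Trained networks look in the newest picture that a camera, given by its name, has taken for a name from the list of things; names that differ only in an ending like _2 or _b are one class to them, and where a whole thing is asked for, a point or a joint stands for the part that bears it (a point fixed in the world has none). Each returns a list of dicts, best first, with "score" (0 to 1); they miss things now and then, are a little off and sometimes report something else, mostly with a low value. They report only what shows in the picture. A call takes as long as a camera call. They do not tell look-alikes from the thing itself.
- robot.recognise(camera, name): "centre" ([x, y, z] in m, in world coordinates, good to about 4 mm: the middle of the surface that is visible of it).
- robot.mark_of(camera, name): "centre" ([x, y, z] in m, in world coordinates, good to about 4 mm: a listed point, or the origin of a listed thing).
The state is a dict: "clock": time; "q": joint angles; "qd": joint speeds; "joint_efforts": joint torques, N m; "tcp_pos": TCP position; "ee_rot": TCP orientation; "ft_force": force on the tool from outside, world axes, zero at the start; "moment": the same for the moment, N m; "width": opening from 0.0 (shut) to 1.0 (fully open); "finger_force": force on a finger pad.
Only numpy, scipy, OpenCV 4.12 (cv2) and the standard library are available. Lean on these libraries where they do the work, as an engineer would, in place of code of your own. Each camera call takes 0.05 s, during which the arm holds its last target. There are 200 camera calls.

## Working session

There is one attempt and no reset: what is moved stays moved. The work goes in short steps, Python scripts to look and compute and a tool call to move; the robot and the scene stay as the last step left them, time stands still between calls to the robot, and variables do not carry over. Pictures are saved under pics/ and viewed, at most 10 in all, crops included, and the job is handed in when it is done.

Besides the shell and the picture viewer there is one more tool, called by a JSON object that holds its "api" and its "payload", one argument or row to a line. drive_tool: Moves the arm, as the interface text tells. Its arguments: {"type":"object","properties":{"moves":{"type":"array"}},"required":["moves"]}

```bash
ls; mkdir -p pics; python3 - <<'E'
from plant import robot
import cv2,numpy as np
ims=[]
for c in ["scene","top"]:
    s=robot.snapshot(c); cv2.imwrite(f"pics/{c}0.png",s["img"][:,:,::-1]); ims.append(s["img"])
    for n in ["brass_mandrel","steel_mandrel","black_mandrel","block","chuck","well","sleeve_top"]:
        for f in ("recognise","mark_of"):
            try: print(c,n,f,[(np.round(d["centre"],3).tolist(),round(d["score"],2)) for d in getattr(robot,f)(c,n)][:3])
            except Exception as e: print(c,n,f,e)
o=robot.get_obs(); print({k:np.round(v,3).tolist() for k,v in o.items()})
E
```

```text
pics
scene brass_mandrel recognise [([0.439, 0.099, 0.063], 0.94), ([0.559, 0.169, 0.085], 0.71)]
scene brass_mandrel mark_of [([0.428, 0.092, 0.001], 0.85), ([0.598, -0.234, 0.069], 0.35)]
scene steel_mandrel recognise [([0.586, 0.1, 0.078], 0.8)]
scene steel_mandrel mark_of []
scene black_mandrel recognise [([0.536, 0.225, 0.078], 0.58)]
scene black_mandrel mark_of []
scene block recognise [([0.562, 0.181, 0.041], 0.98)]
scene block mark_of [([0.554, 0.157, -0.003], 0.71)]
scene chuck recognise [([0.606, -0.206, 0.018], 0.67)]
scene chuck mark_of [([0.598, -0.231, -0.003], 0.83)]
scene well recognise [([0.605, -0.212, 0.018], 0.82), ([0.56, 0.166, 0.083], 0.46)]
scene well mark_of [([0.598, -0.238, 0.02], 0.78)]
scene sleeve_top recognise [([0.605, -0.205, 0.019], 0.75), ([0.586, 0.1, 0.078], 0.6)]
scene sleeve_top mark_of [([0.597, -0.23, 0.069], 0.64)]
top brass_mandrel recognise [([0.553, 0.15, 0.094], 0.74), ([0.43, 0.094, 0.089], 0.68), ([0.577, -0.228, 0.069], 0.27)]
top brass_mandrel mark_of [([0.554, 0.155, 0.007], 0.67), ([0.432, 0.096, -0.0], 0.61)]
top steel_mandrel reco
[... 326 characters left out ...]
0.015], 0.97)]
top chuck mark_of [([0.597, -0.231, -0.003], 0.91)]
top well recognise [([0.595, -0.223, 0.02], 0.84)]
top well mark_of [([0.6, -0.233, 0.017], 0.89), ([0.555, 0.157, -0.002], 0.61)]
top sleeve_top recognise [([0.594, -0.227, 0.013], 0.71)]
top sleeve_top mark_of [([0.597, -0.235, 0.069], 0.85), ([0.58, 0.095, 0.008], 0.67)]
{'clock': 1.5, 'q': [-1.178, 0.423, 1.63, -0.0, 1.089, -0.019], 'qd': [-0.002, -0.001, -0.002, -0.001, -0.003, 0.001], 'joint_efforts': [-0.0, -54.457, -27.404, 0.064, 0.017, -0.0], 'tcp_pos': [0.25, -0.573, 0.189], 'ee_rot': [-0.0, 0.979, 0.204, -0.0], 'ft_force': [-0.5, 0.035, 0.569], 'moment': [0.037, 0.009, -0.043], 'finger_force': 0.0, 'width': 1.001}
```

```bash
python3 - <<'E'
import cv2,numpy as np
a=cv2.imread("pics/scene0.png");b=cv2.imread("pics/top0.png")
cv2.imwrite("pics/both.png",cv2.resize(np.hstack([a,b]),(800,300),interpolation=cv2.INTER_AREA))
E
```

```text
(no output)
```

View pics/scene0.png

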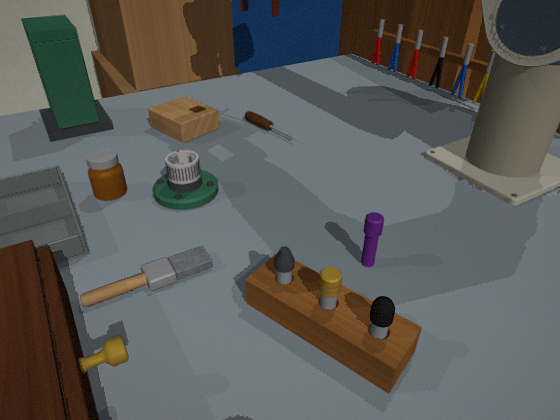

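View pics/top0.png

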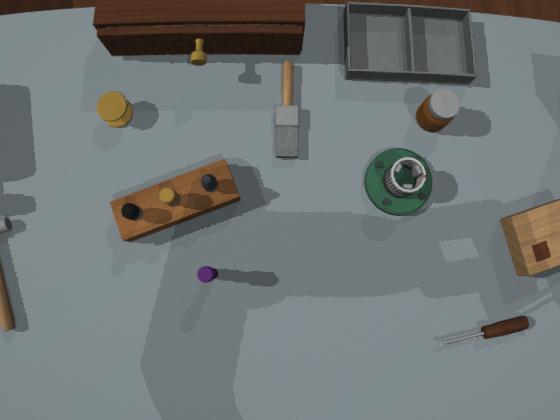

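Scene: the block carries a dark cone head (285,260), a gold straight head (330,285) and a black dome (382,315). A purple look-alike stands at (372,235), and a gold knob lies on the drawers (105,355). The chuck is at (185,180). In the top view gold is at (168,196), the purple one at (207,274) and the sleeve at (407,177). The gold one in the middle hole fits; I'll confirm it in a crop and triangulate.

```bash
cat > h.py <<'E'
import cv2,numpy as np
from plant import robot
from scipy.spatial.transform import Rotation as Ro
def obs():
    o=robot.get_obs(); w=np.array(o["ee_rot"]); return o,Ro.from_quat(w[[1,2,3,0]]).as_matrix(),np.array(o["tcp_pos"])
def snap(c,f=None):
    _,R,p=obs(); s=robot.snapshot(c)
    if c=="wrist":
        T=np.array(s["tool_from_camera"]); Rc=R@T[:3,:3]; tc=R@T[:3,3]+p
        s["R"]=Rc.T; s["t"]=-Rc.T@tc
    if f: cv2.imwrite(f"pics/{f}.png",s["img"][:,:,::-1])
    return s
def ray(s,uv):
    n=cv2.undistortPoints(np.array(uv,float).reshape(-1,1,2),np.array(s["K"]),np.array(s["dist"]))[:,0]
    R=np.array(s["R"]);t=np.array(s["t"]).ravel()
    d=np.c_[n,np.ones(len(n))]@R; return -R.T@t,d/np.linalg.norm(d,axis=1)[:,None]
def atz(s,uv,z):
    c,d=ray(s,uv); return c+d*((z-c[2])/d[:,2:])
def meet(rs):
    A=0;b=0
    for c,d in rs:
        P=np.eye(3)-np.outer(d,d);A=A+P;b=b+P@c
    x=np.linalg.solve(A,b); return x,[np.linalg.norm((np.eye(3)-np.outer(d,d))@(x-c)) for c,d in rs]
def proj(s,X):
    return cv2.projectPoints(np.array(X,float).reshape(-1,1,3),cv2.Rodrigues(np.array(s["R"]))[0],np.array(s["t"],float).reshape(3),np.array(s["K"]),np.array(s["dist"]))[0][:,0]
def blob(img,lo,hi,near,r=25):
    m=cv2.inRange(cv2.cvtColor(img,cv2.COLOR_RGB2HSV),np.array(lo),np.array(hi))
    w=np.zeros_like(m);cv2.circle(w,tuple(int(v) for v in near),r,255,-1)
    ys,xs=np.nonzero(m&w); return (xs.min()+xs.max())/2,(ys.min()+ys.max())/2,xs.mean(),ys.mean(),len(xs)
E
python3 - <<'E'
from h import *
S={c:snap(c) for c in("scene","top")}
rs=[]
for c,n in(("scene",(330,282)),("top",(168,196))):
    b=blob(S[c]["img"],(20,130,60),(32,255,255),n,18); print(c,np.round(b,1))
    p,d=ray(S[c],[b[2:4]]); rs.append((p,d[0]))
print("brass head",meet(rs))
for h in(0.079,0.093): print(h,atz(S["top"],[(168,196)],h))
for c in S: print(c,proj(S[c],[[.555,.156,.079],[.555,.156,.093],[.597,-.233,.071],[.598,-.232,0]]).round(1).tolist())
a=cv2.resize(S["scene"]["img"][200:350,230:430],(400,300),interpolation=cv2.INTER_CUBIC);t=cv2.resize(S["top"]["img"][145:220,360:460],(400,300),interpolation=cv2.INTER_CUBIC)
cv2.imwrite("pics/c1.png",np.hstack([a,t])[:,:,::-1])
w=robot.snapshot("wrist");print(np.round(w["tool_from_camera"],3),np.round(w["K"],0))
o,R,p=obs();print(R.round(3))
E
```

```text
scene [330.  282.  330.  280.6 478. ]
top [167. 195. 167. 195. 195.]
brass head (array([0.55568398, 0.15916055, 0.08093346]), [np.float64(0.0003120982252199943), np.float64(0.00031209822521988877)])
0.079 [[0.55410644 0.15814104 0.079     ]]
0.093 [[0.55199101 0.15479005 0.093     ]]
scene [[329.0, 280.0], [329.9, 271.3], [181.2, 157.2], [185.6, 190.6]]
top [[169.3, 195.5], [167.3, 194.1], [408.8, 174.1], [397.2, 181.4]]
[[ 0.    -0.96  -0.279  0.077]
 [ 1.     0.    -0.001 -0.001]
 [ 0.001 -0.279  0.96  -0.195]
 [ 0.     0.     0.     1.   ]] [[352.   0. 279.]
 [  0. 352. 209.]
 [  0.   0.   1.]]
[[ 0.916  0.4    0.   ]
 [ 0.4   -0.916 -0.   ]
 [-0.     0.    -1.   ]]
```

View pics/c1.png

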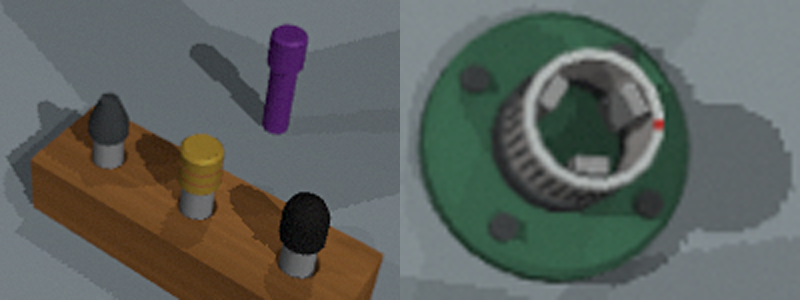

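Confirmed: of the purple one (372,235), the gold knob on the drawers (105,355) and the gold straight head (330,285), the last has the brass head with copper lines and stands in the block's middle hole. Moving above it.

{"api": "drive_tool", "payload": {
  "moves": [
    {"linear": [0.0317, -0.0304, -0.0006], "rotation": [0, 0, 0], "grip": 0},
    {"linear": [0.0317, -0.0304, -0.0006], "rotation": [0, 0, 0], "grip": 0},
    {"linear": [0.0317, -0.0304, -0.0006], "rotation": [0, 0, 0], "grip": 0},
    {"linear": [0.0317, -0.0304, -0.0006], "rotation": [0, 0, 0], "grip": 0},
    {"linear": [0.0317, -0.0304, -0.0006], "rotation": [0, 0, 0], "grip": 0},
    {"linear": [0.0317, -0.0304, -0.0006], "rotation": [0, 0, 0], "grip": 0},
    {"linear": [0.0317, -0.0304, -0.0006], "rotation": [0, 0, 0], "grip": 0},
    {"linear": [0.0317, -0.0304, -0.0006], "rotation": [0, 0, 0], "grip": 0},
    {"linear": [0.0317, -0.0304, -0.0006], "rotation": [0, 0, 0], "grip": 0},
    {"linear": [0.0317, -0.0304, -0.0006], "rotation": [0, 0, 0], "grip": 0},
    {"linear": [0.0317, -0.0304, -0.0006], "rotation": [0, 0, 0], "grip": 0},
    {"linear": [0.0317, -0.0304, -0.0006], "rotation": [0, 0, 0], "grip": 0},
    {"linear": [0.0317, -0.0304, -0.0006], "rotation": [0, 0, 0], "grip": 0},
    {"linear": [0.0317, -0.0304, -0.0006], "rotation": [0, 0, 0], "grip": 0},
    {"linear": [0.0317, -0.0304, -0.0006], "rotation": [0, 0, 0], "grip": 0},
    {"linear": [0.0317, -0.0304, -0.0006], "rotation": [0, 0, 0], "grip": 0},
    {"linear": [0.0317, -0.0304, -0.0006], "rotation": [0, 0, 0], "grip": 0},
    {"linear": [0.0317, -0.0304, -0.0006], "rotation": [0, 0, 0], "grip": 0}
  ]
}}

```text
clock: 3.45
tcp_pos: [0.5545, 0.1591, 0.2001]
ee_rot: [0.0, 0.979, 0.205, 0.0]
ft_force: [0.5, -0.5, -0.9]
width: 0.996
finger_force: 0.0
```

{"api": "drive_tool", "payload": {
  "moves": [
    {"linear": [0, 0, 0], "rotation": [0, 0, -8], "grip": 0},
    {"linear": [0, 0, 0], "rotation": [0, 0, -8], "grip": 0},
    {"linear": [0, 0, 0], "rotation": [0, 0, -8], "grip": 0},
    {"linear": [0, 0, 0], "rotation": [0, 0, -8], "grip": 0},
    {"linear": [0, 0, 0], "rotation": [0, 0, -8], "grip": 0},
    {"linear": [0, 0, 0], "rotation": [0, 0, -8], "grip": 0},
    {"linear": [0, 0, 0], "rotation": [0, 0, -8], "grip": 0},
    {"linear": [0, 0, 0], "rotation": [0, 0, -8], "grip": 0},
    {"linear": [0, 0, 0], "rotation": [0, 0, -8], "grip": 0},
    {"linear": [0, 0, 0], "rotation": [0, 0, -8], "grip": 0},
    {"linear": [0, 0, 0], "rotation": [0, 0, -7], "grip": 0},
    {"linear": [0, 0, 0], "rotation": [0, 0, 0], "grip": 0},
    {"linear": [0, 0, 0], "rotation": [0, 0, 0], "grip": 0}
  ]
}}

```text
clock: 4.75
tcp_pos: [0.5541, 0.1571, 0.1999]
ee_rot: [0.0, 0.571, 0.821, 0.0]
ft_force: [0.0, 0.2, 0.2]
width: 1.0
finger_force: 0.0
```

```bash
python3 - <<'E'
from h import *
o,R,p=obs();print(R.round(3).tolist(),p,o["q"])
s=snap("wrist","w1")
print(proj(s,[[.5545,.157,.093],[.5545,.157,.079],[.579,.096,.093],[.531,.223,.093]]).round(1).tolist())
m=cv2.inRange(cv2.cvtColor(s["img"],cv2.COLOR_RGB2HSV),(20,130,60),(32,255,255))
n,l,st,ce=cv2.connectedComponentsWithStats(m)
for i in range(1,n):
    if st[i,4]>150: print(st[i],ce[i], atz(s,[ce[i]],.085))
for n in("brass_mandrel","steel_mandrel","black_mandrel"): print(n,robot.mark_of("wrist",n)[:3])
E
```

```text
[[-0.349, 0.937, 0.0], [0.937, 0.349, 0.0], [0.0, 0.0, -1.0]] [0.55408836 0.15712581 0.19991246] [ 2.55637567e-01  3.38991445e-01  1.73132021e+00  3.82134011e-05
  1.07118785e+00 -1.00481659e-01]
[[279.3, 198.1], [279.3, 194.3], [281.1, 266.1], [280.5, 116.1]]
[ 438   99   76   58 3467] [475.87164696 126.88606865] [[0.69034351 0.27205573 0.085     ]]
[267 182  28  29 634] [280.57570978 195.79652997] [[0.55557633 0.15750849 0.085     ]]
[  54  312   43   74 1433] [ 70.05303559 349.1521284 ] [[ 0.41054131 -0.06878585  0.085     ]]
[ 464  313   42   72 1115] [488.61255605 347.032287  ] [[0.81002145 0.08252712 0.085     ]]
[ 252  404  308   16 3024] [420.92526455 414.16600529] [[ 0.78403275 -0.01842786  0.085     ]]
brass_mandrel [{'centre': [0.5538, 0.1538, 0.0007], 'score': 0.64}, {'centre': [0.4334, 0.0921, 0.0022], 'score': 0.62}]
steel_mandrel [{'centre': [0.5803, 0.0931, 0.0034], 'score': 0.79}]
black_mandrel [{'centre': [0.53, 0.2173, 0.0004], 'score': 0.83}]
```

View pics/w1.png

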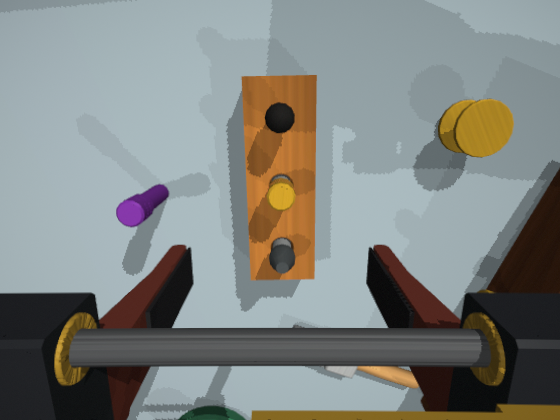

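The wrist view shows brass at (280,195), centred between the fingertips (190 and 370), with cone (282,255) and dome (279,117) in line along the tool's x. The triangulated head height of 0.081 agrees with the expected 0.079. Descending and gripping.

{"api": "drive_tool", "payload": {
  "moves": [
    {"linear": [0, 0.001, 0.02], "rotation": [0, 0, 0], "grip": 0},
    {"linear": [0, 0, 0.02], "rotation": [0, 0, 0], "grip": 0},
    {"linear": [0, 0, 0.02], "rotation": [0, 0, 0], "grip": 0},
    {"linear": [0, 0, 0.02], "rotation": [0, 0, 0], "grip": 0},
    {"linear": [0, 0, 0.02], "rotation": [0, 0, 0], "grip": 0},
    {"linear": [0, 0, 0.02], "rotation": [0, 0, 0], "grip": 0},
    {"linear": [0, 0, 0.01], "rotation": [0, 0, 0], "grip": 0},
    {"linear": [0, 0, 0.004], "rotation": [0, 0, 0], "grip": 0},
    {"linear": [0, 0, 0], "rotation": [0, 0, 0], "grip": 0},
    {"linear": [0, 0, 0], "rotation": [0, 0, 0], "grip": 0.5},
    {"linear": [0, 0, 0], "rotation": [0, 0, 0], "grip": 1},
    {"linear": [0, 0, 0], "rotation": [0, 0, 0], "grip": 1},
    {"linear": [0, 0, 0], "rotation": [0, 0, 0], "grip": 1},
    {"linear": [0, 0, 0], "rotation": [0, 0, 0], "grip": 1},
    {"linear": [0, 0, 0], "rotation": [0, 0, 0], "grip": 1},
    {"linear": [0, 0, 0], "rotation": [0, 0, 0], "grip": 1},
    {"linear": [0, 0, 0], "rotation": [0, 0, 0], "grip": 1},
    {"linear": [0, 0, 0], "rotation": [0, 0, 0], "grip": 1}
  ]
}}

```text
clock: 6.75
tcp_pos: [0.555, 0.1575, 0.0659]
ee_rot: [-0.0, 0.569, 0.822, -0.0]
ft_force: [-0.0, 0.1, 0.1]
width: 0.218
finger_force: 0.0
```

{"api": "drive_tool", "payload": {
  "moves": [
    {"linear": [0, 0, 0], "rotation": [0, 0, 0], "grip": 1},
    {"linear": [0, 0, 0], "rotation": [0, 0, 0], "grip": 1}
  ]
}}

```text
clock: 6.95
tcp_pos: [0.555, 0.1575, 0.0659]
ee_rot: [-0.0, 0.569, 0.822, -0.0]
ft_force: [-0.9, -0.2, -0.2]
width: 0.037
finger_force: 0.0
```

```bash
python3 - <<'E'
from h import *
s=snap("wrist","w2")
E
```

```text
(no output)
```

View pics/w2.png

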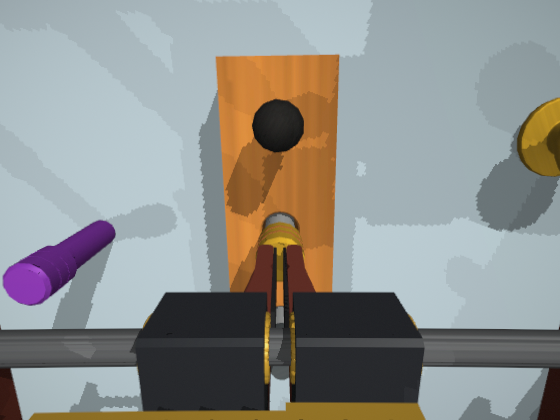

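The jaws shut on nothing, yet the brass head is still seen at (280,235) just beyond the fingers. I'm enlarging the crop and taking the scene view alongside to see why.

```bash
python3 - <<'E'
from h import *
w=cv2.imread("pics/w2.png")[190:340,205:355]
s=snap("scene"); i=s["img"][190:340,240:440,::-1]
cv2.imwrite("pics/c2.png",np.hstack([cv2.resize(w,(400,400),interpolation=cv2.INTER_CUBIC),cv2.resize(i,(400,400),interpolation=cv2.INTER_CUBIC)]))
o,R,p=obs();print(p,o["width"],o["finger_force"],R.round(2).tolist())
E
```

```text
[0.5549873  0.15746224 0.06585851] 0.006559675352007233 0.0 [[-0.35, 0.94, -0.0], [0.94, 0.35, 0.0], [0.0, -0.0, -1.0]]
```

View pics/c2.png

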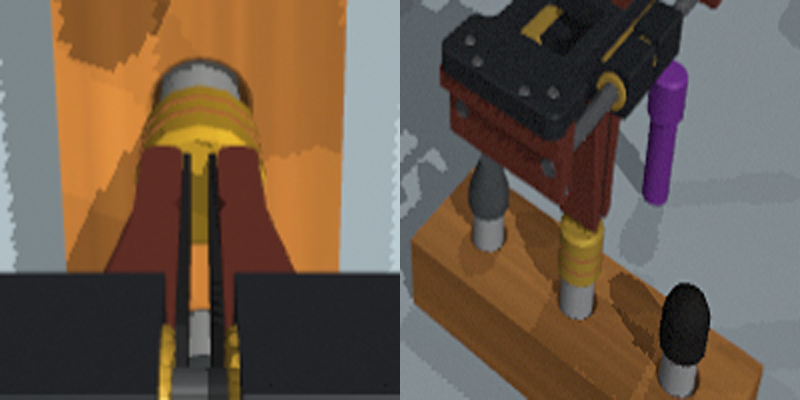

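The fingers closed just above the brass head, so the physical tips sit well above the reported TCP. Measuring by how much, with the tips in both views.

```bash
python3 - <<'E'
from h import *
s=snap("scene"); w=snap("wrist")
for a,b in(((280,246),(332.5,275)),((280,246),(332.5,272))):
    A=ray(w,[a]);B=ray(s,[b]); x,r=meet([(A[0],A[1][0]),(B[0],B[1][0])]); o,R,p=obs(); print(x.round(4),np.round(r,4),"tool",(R.T@(x-p)).round(4))
for x in(.01,.005,0,-.01):
  for h in(0,.01,.02,.03): print(x,h,proj(w,[p+R@[x,0,-h]]).round(0),proj(s,[p+R@[x,0,-h]]).round(0))
E
```

```text
[0.554  0.1629 0.0905] [0.0022 0.0022] tool [ 0.0054  0.001  -0.0246]
[0.5538 0.1635 0.0949] [0.0032 0.0032] tool [ 0.0061  0.0011 -0.029 ]
0.01 0 [[279. 226.]] [[336. 292.]]
0.01 0.01 [[279. 232.]] [[337. 287.]]
0.01 0.02 [[279. 239.]] [[337. 280.]]
0.01 0.03 [[278. 246.]] [[338. 274.]]
0.005 0 [[279. 234.]] [[332. 290.]]
0.005 0.01 [[279. 241.]] [[333. 285.]]
0.005 0.02 [[279. 247.]] [[334. 278.]]
0.005 0.03 [[278. 255.]] [[335. 272.]]
0 0 [[279. 242.]] [[329. 289.]]
0 0.01 [[279. 249.]] [[330. 283.]]
0 0.02 [[279. 256.]] [[330. 277.]]
0 0.03 [[278. 264.]] [[331. 270.]]
-0.01 0 [[279. 258.]] [[322. 285.]]
-0.01 0.01 [[279. 265.]] [[323. 279.]]
-0.01 0.02 [[279. 273.]] [[323. 273.]]
-0.01 0.03 [[278. 282.]] [[324. 267.]]
```

{"api": "drive_tool", "payload": {
  "moves": [
    {"linear": [0, 0, 0], "rotation": [0, 0, 0], "grip": 0.5},
    {"linear": [0, 0, 0], "rotation": [0, 0, 0], "grip": 0.4},
    {"linear": [0, 0, 0], "rotation": [0, 0, 0], "grip": 0.4},
    {"linear": [0, 0, 0], "rotation": [0, 0, 0], "grip": 0.4},
    {"linear": [0, 0, 0], "rotation": [0, 0, 0], "grip": 0.4},
    {"linear": [0, 0, 0], "rotation": [0, 0, 0], "grip": 0.4},
    {"linear": [0, 0, 0], "rotation": [0, 0, 0], "grip": 0.4}
  ]
}}

```text
clock: 7.85
tcp_pos: [0.555, 0.1575, 0.0659]
ee_rot: [-0.0, 0.569, 0.822, 0.0]
ft_force: [0.6, -0.4, 0.5]
width: 0.588
finger_force: 0.0
```

{"api": "drive_tool", "payload": {
  "moves": [
    {"linear": [0, 0, 0.005], "rotation": [0, 0, 0], "grip": 0.4},
    {"linear": [0, 0, 0.005], "rotation": [0, 0, 0], "grip": 0.4},
    {"linear": [0, 0, 0.005], "rotation": [0, 0, 0], "grip": 0.4},
    {"linear": [0, 0, 0.005], "rotation": [0, 0, 0], "grip": 0.4},
    {"linear": [0, 0, 0.004], "rotation": [0, 0, 0], "grip": 0.4},
    {"linear": [0, 0, 0], "rotation": [0, 0, 0], "grip": 0.4}
  ]
}}

```text
clock: 8.45
tcp_pos: [0.5545, 0.1573, 0.0411]
ee_rot: [-0.0, 0.569, 0.822, -0.001]
ft_force: [0.1, 0.4, -0.6]
width: 0.601
finger_force: 0.0
```

```bash
python3 - <<'E'
from h import *
w=snap("wrist")["img"][190:340,205:355,::-1]
s=snap("scene"); i=s["img"][190:340,240:440,::-1]
cv2.imwrite("pics/c3.png",np.hstack([cv2.resize(w,(400,400),interpolation=cv2.INTER_CUBIC),cv2.resize(i,(400,400),interpolation=cv2.INTER_CUBIC)]))
E
```

```text
(no output)
```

View pics/c3.png

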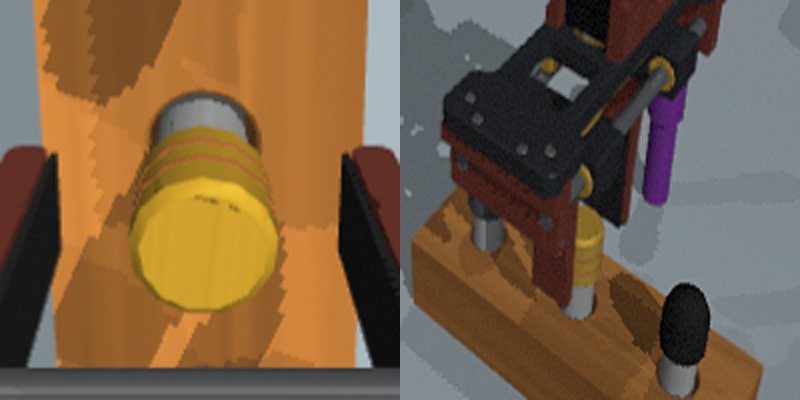

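```bash
python3 - <<'E'
from h import *
s=snap("scene");o,R,p=obs()
for y in(-.033,.033):
  for h in(.015,.02,.025,.03): print(y,h,proj(s,[p+R@[-.01,y,-h],p+R@[.01,y,-h]]).round(0).tolist())
E
```

```text
-0.033 0.015 [[336.0, 275.0], [350.0, 282.0]]
-0.033 0.02 [[336.0, 272.0], [350.0, 279.0]]
-0.033 0.025 [[337.0, 269.0], [350.0, 277.0]]
-0.033 0.03 [[337.0, 266.0], [351.0, 274.0]]
0.033 0.015 [[306.0, 306.0], [320.0, 315.0]]
0.033 0.02 [[306.0, 303.0], [320.0, 312.0]]
0.033 0.025 [[306.0, 300.0], [320.0, 309.0]]
0.033 0.03 [[306.0, 297.0], [321.0, 306.0]]
```

Tips match about 27 mm above the TCP, so they stand at z≈0.068, straddling the head. Gripping now, then a small lift.

{"api": "drive_tool", "payload": {
  "moves": [
    {"linear": [0, 0, 0], "rotation": [0, 0, 0], "grip": 1},
    {"linear": [0, 0, 0], "rotation": [0, 0, 0], "grip": 1},
    {"linear": [0, 0, 0], "rotation": [0, 0, 0], "grip": 1},
    {"linear": [0, 0, 0], "rotation": [0, 0, 0], "grip": 1},
    {"linear": [0, 0, 0], "rotation": [0, 0, 0], "grip": 1},
    {"linear": [0, 0, 0], "rotation": [0, 0, 0], "grip": 1},
    {"linear": [0, 0, 0], "rotation": [0, 0, 0], "grip": 1},
    {"linear": [0, 0, 0], "rotation": [0, 0, 0], "grip": 1}
  ]
}}

```text
clock: 9.4
tcp_pos: [0.5551, 0.1575, 0.042]
ee_rot: [0.0, 0.569, 0.822, 0.0]
ft_force: [0.2, -0.3, 1.9]
width: 0.285
finger_force: 30.0
```

{"api": "drive_tool", "payload": {
  "moves": [
    {"linear": [0, 0, -0.005], "rotation": [0, 0, 0], "grip": 1},
    {"linear": [0, 0, -0.01], "rotation": [0, 0, 0], "grip": 1},
    {"linear": [0, 0, -0.015], "rotation": [0, 0, 0], "grip": 1},
    {"linear": [0, 0, -0.015], "rotation": [0, 0, 0], "grip": 1},
    {"linear": [0, 0, -0.015], "rotation": [0, 0, 0], "grip": 1},
    {"linear": [0, 0, -0.015], "rotation": [0, 0, 0], "grip": 1},
    {"linear": [0, 0, -0.015], "rotation": [0, 0, 0], "grip": 1},
    {"linear": [0, 0, -0.015], "rotation": [0, 0, 0], "grip": 1},
    {"linear": [0, 0, -0.015], "rotation": [0, 0, 0], "grip": 1}
  ]
}}

```text
clock: 10.3
tcp_pos: [0.5549, 0.1575, 0.1633]
ee_rot: [0.0, 0.569, 0.822, 0.0]
ft_force: [0.4, 0.6, -4.1]
width: 0.289
finger_force: 30.0
```

{"api": "drive_tool", "payload": {
  "moves": [
    {"linear": [-0.015, -0.004, 0], "rotation": [0, 0, 0], "grip": 1},
    {"linear": [-0.03, -0.0065, 0], "rotation": [0, 0, 0], "grip": 1},
    {"linear": [-0.03, -0.0065, 0], "rotation": [0, 0, 0], "grip": 1},
    {"linear": [-0.03, -0.0065, 0], "rotation": [0, 0, 0], "grip": 1},
    {"linear": [-0.03, -0.0065, 0], "rotation": [0, 0, 0], "grip": 1},
    {"linear": [-0.03, -0.0065, 0], "rotation": [0, 0, 0], "grip": 1},
    {"linear": [-0.03, -0.0065, 0], "rotation": [0, 0, 0], "grip": 1},
    {"linear": [-0.03, -0.0065, 0], "rotation": [0, 0, 0], "grip": 1},
    {"linear": [-0.03, -0.0065, 0], "rotation": [0, 0, 0], "grip": 1},
    {"linear": [-0.03, -0.0065, 0], "rotation": [0, 0, 0], "grip": 1},
    {"linear": [-0.03, -0.0065, 0], "rotation": [0, 0, 0], "grip": 1},
    {"linear": [-0.03, -0.0065, 0], "rotation": [0, 0, 0], "grip": 1},
    {"linear": [-0.03, -0.0065, 0], "rotation": [0, 0, 0], "grip": 1},
    {"linear": [-0.03, -0.0065, 0], "rotation": [0, 0, 0], "grip": 1},
    {"linear": [-0.03, -0.0065, 0], "rotation": [0, 0, 0], "grip": 1},
    {"linear": [-0.01, -0.003, 0], "rotation": [0, 0, 0], "grip": 1},
    {"linear": [0, 0, 0], "rotation": [0, 0, 0], "grip": 1},
    {"linear": [0, 0, 0], "rotation": [0, 0, 0], "grip": 1}
  ]
}}

```text
clock: 12.1
tcp_pos: [0.6189, -0.293, 0.1612]
ee_rot: [-0.001, 0.57, 0.822, 0.0]
ft_force: [0.3, -0.4, -2.7]
width: 0.285
finger_force: 30.0
```

```bash
python3 - <<'E'
from h import *
o,R,p=obs();print(p,o["width"],o["finger_force"],o["ft_force"])
s=snap("wrist","w4")
print("expect",proj(s,[[.5975,-.2335,.071],[.5975,-.2335,.018]]).round(1).tolist())
for n in("sleeve_top","well","chuck"): print(n,robot.mark_of("wrist",n)[:2])
E
```

```text
[ 0.6188865  -0.29303621  0.16120854] 0.2847260781046763 29.999374837088908 [ 0.25860549 -0.41368313 -2.68662966]
expect [[280.1, 125.4], [280.0, 122.6]]
sleeve_top [{'centre': [0.5965, -0.2312, 0.0691], 'score': 0.97}]
well [{'centre': [0.5956, -0.2319, 0.0152], 'score': 0.75}]
chuck [{'centre': [0.5952, -0.2325, 0.0016], 'score': 0.96}]
```

View pics/w4.png

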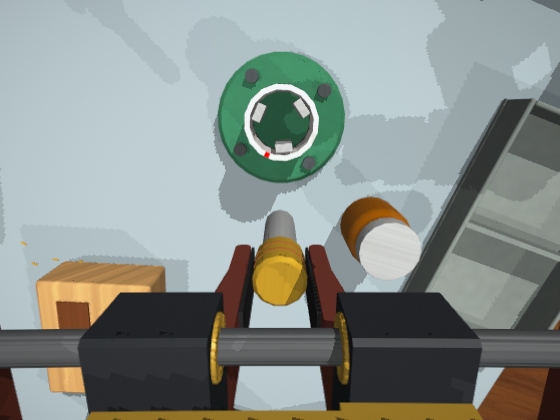

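The mandrel is held upright in the fingers (280,260), the chuck ring is at (282,122) and the jar at (380,240). Fitting the ring precisely from two wrist positions.

```bash
cat >> h.py <<'E'
def ring(s,near,r=60):
    hsv=cv2.cvtColor(s["img"],cv2.COLOR_RGB2HSV); m=cv2.inRange(hsv,(0,0,200),(180,60,255))
    w=np.zeros_like(m);cv2.circle(w,tuple(int(v) for v in near),r,255,-1); m&=w
    c=max(cv2.findContours(m,cv2.RETR_EXTERNAL,cv2.CHAIN_APPROX_NONE)[0],key=len)
    g=cv2.inRange(hsv,(60,80,20),(95,255,255)); k=np.vstack([x for x in cv2.findContours(g&cv2.circle(np.zeros_like(m),tuple(int(v) for v in near),90,255,-1),cv2.RETR_EXTERNAL,cv2.CHAIN_APPROX_NONE)[0] if len(x)>60])
    return cv2.fitEllipse(cv2.convexHull(c)),cv2.fitEllipse(cv2.convexHull(k))
E
python3 - <<'E'
from h import *
s=snap("wrist");a,b=ring(s,(282,122));print(a,b)
print(atz(s,[a[0]],.071),atz(s,[b[0]],.018))
o,R,p=obs();X=atz(s,[a[0]],.071)[0];print("tool",(R.T@(X-p)).round(4)); 
t=snap("top");c,d=ray(t,[(407.5,174.5)])
# brass head in hand
m=blob(s["img"],(20,130,60),(32,255,255),(280,275),40);print(m)
E
```

```text
((279.74090576171875, 122.0097885131836), (74.10375213623047, 77.00989532470703), 177.41738891601562) ((279.7433166503906, 116.82415771484375), (126.22224426269531, 130.37583923339844), 1.1374843120574951)
[[ 0.59718509 -0.23062198  0.071     ]] [[ 0.59633186 -0.22821805  0.018     ]]
tool [0.0659 0.0007 0.091 ]
(np.float64(279.0), np.float64(270.5), np.float64(279.4021378547733), np.float64(273.8997419830446), 2713)
```

{"api": "drive_tool", "payload": {
  "moves": [
    {"linear": [0.015, 0, 0], "rotation": [0, 0, 0], "grip": 1},
    {"linear": [0.015, 0, 0], "rotation": [0, 0, 0], "grip": 1},
    {"linear": [0, 0, 0], "rotation": [0, 0, 0], "grip": 1},
    {"linear": [0, 0, 0], "rotation": [0, 0, 0], "grip": 1}
  ]
}}

```text
clock: 12.8
tcp_pos: [0.6092, -0.2647, 0.1622]
ee_rot: [0.0, 0.569, 0.822, -0.0]
ft_force: [-0.6, -0.5, -3.3]
width: 0.287
finger_force: 30.0
```

```bash
python3 - <<'E'
from h import *
o,R,p=obs()
s=snap("wrist","w5");n=proj(s,[[.5975,-.2325,.071]])[0];a,b=ring(s,n);print(n,a,b)
X=atz(s,[a[0]],.071)[0];print(X,atz(s,[b[0]],.018),"tool",(R.T@(X-p)).round(4),p)
E
```

```text
[279.33252389 161.80994833] ((279.7314758300781, 159.71231079101562), (71.73416900634766, 72.4411392211914), 16.902050018310547) ((279.767822265625, 148.53907775878906), (122.89512634277344, 123.91165161132812), 9.950223922729492)
[ 0.59720039 -0.23078722  0.071     ] [[ 0.5962265  -0.22793481  0.018     ]] tool [0.036  0.0007 0.0912] [ 0.60921379 -0.26468758  0.16216372]
```

```bash
python3 - <<'E'
from h import *
s=snap("wrist");o,R,p=obs();th=np.linspace(0,2*np.pi,60)
im=s["img"]; print("col profile", im[195:245,280].mean(1).round(0).tolist())
for z,r in((.037,.010),(-.051,.013)):
  q=proj(s,np.array([p+R@[r*np.cos(t),r*np.sin(t),z] for t in th]));print(z,q.min(0).round(1),q.max(0).round(1),q.mean(0).round(1))
m=cv2.inRange(cv2.cvtColor(im,cv2.COLOR_RGB2HSV),(20,130,60),(32,255,255)); cv2.imwrite("pics/x.png",m)
ys=np.nonzero(m[:,280])[0];print(ys[(ys>230)&(ys<330)][[0,-1]]);xs=np.nonzero(m[282])[0];print(xs)
E
```

```text
col profile [163.0, 74.0, 73.0, 74.0, 74.0, 74.0, 73.0, 73.0, 73.0, 73.0, 73.0, 73.0, 71.0, 65.0, 93.0, 123.0, 132.0, 133.0, 133.0, 134.0, 133.0, 134.0, 136.0, 136.0, 136.0, 136.0, 137.0, 137.0, 138.0, 137.0, 139.0, 138.0, 139.0, 139.0, 140.0, 139.0, 140.0, 141.0, 141.0, 141.0, 137.0, 120.0, 100.0, 99.0, 101.0, 101.0, 104.0, 105.0, 102.0, 101.0]
0.037 [264.3 209.4] [293.1 236.7] [278.7 222.9]
-0.051 [249.8 258.3] [306.9 309.9] [278.4 283.9]
[237 304]
[252 253 254 255 256 257 258 259 260 261 262 263 264 265 266 267 268 269
 270 271 272 273 274 275 276 277 278 279 280 281 282 283 284 285 286 287
 288 289 290 291 292 293 294 295 296 297 298 299 300 301 302 303 304 305
 306]
```

{"api": "drive_tool", "payload": {
  "moves": [
    {"linear": [0.012, 0.0007, 0], "rotation": [0, 0, 0], "grip": 1},
    {"linear": [0.0123, 0, 0], "rotation": [0, 0, 0], "grip": 1},
    {"linear": [0.0122, 0, 0], "rotation": [0, 0, 0], "grip": 1},
    {"linear": [0, 0, 0], "rotation": [0, 0, 0], "grip": 1},
    {"linear": [0, 0, 0.015], "rotation": [0, 0, 0], "grip": 1},
    {"linear": [0, 0, 0.015], "rotation": [0, 0, 0], "grip": 1},
    {"linear": [0, 0, 0.015], "rotation": [0, 0, 0], "grip": 1},
    {"linear": [0, 0, 0], "rotation": [0, 0, 0], "grip": 1}
  ]
}}

```text
clock: 13.7
tcp_pos: [0.5948, -0.2305, 0.1132]
ee_rot: [-0.003, 0.569, 0.822, -0.001]
ft_force: [1.0, -0.8, -3.8]
width: 0.287
finger_force: 30.0
```

```bash
python3 - <<'E'
from h import *
o,R,p=obs();print(p)
s=snap("scene");w=snap("wrist");a=s["img"][100:220,110:260,::-1];b=w["img"][130:280,200:360,::-1]
t=snap("top")["img"]
cv2.imwrite("pics/c4.png",np.hstack([cv2.resize(a,(400,320),interpolation=cv2.INTER_CUBIC),cv2.resize(b,(341,320),interpolation=cv2.INTER_CUBIC)]))
E
```

```text
[ 0.59484807 -0.2304933   0.11315379]
```

View pics/c4.png

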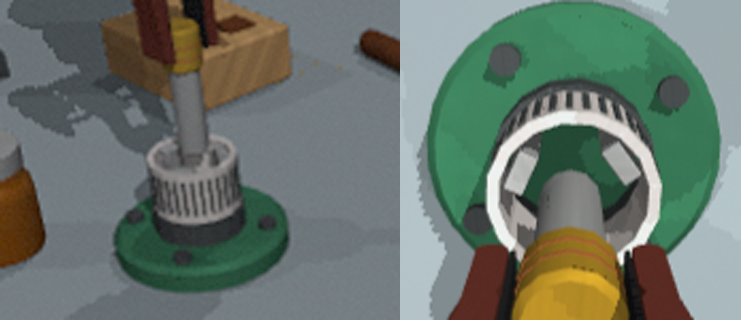

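The shank stands over the middle of the sleeve in both views (wrist crop 571 against ring centre 574). Descending.

{"api": "drive_tool", "payload": {
  "moves": [
    {"linear": [0, 0, 0], "rotation": [0, 0, 0], "grip": 1},
    {"linear": [0, 0, 0], "rotation": [0, 0, 0], "grip": 1},
    {"linear": [0, 0, 0], "rotation": [0, 0, 0], "grip": 1}
  ]
}}

```text
clock: 14.15
tcp_pos: [0.5974, -0.2312, 0.1174]
ee_rot: [0.0, 0.569, 0.822, 0.0]
ft_force: [-0.2, 1.0, -3.9]
width: 0.285
finger_force: 30.0
```

{"api": "drive_tool", "payload": {
  "moves": [
    {"linear": [0, 0, 0.01], "rotation": [0, 0, 0], "grip": 1},
    {"linear": [0, 0, 0.01], "rotation": [0, 0, 0], "grip": 1},
    {"linear": [0, 0, 0.01], "rotation": [0, 0, 0], "grip": 1},
    {"linear": [0, 0, 0.01], "rotation": [0, 0, 0], "grip": 1},
    {"linear": [0, 0, 0.01], "rotation": [0, 0, 0], "grip": 1},
    {"linear": [0, 0, 0], "rotation": [0, 0, 0], "grip": 1},
    {"linear": [0, 0, 0], "rotation": [0, 0, 0], "grip": 1}
  ]
}}

```text
clock: 14.85
tcp_pos: [0.5969, -0.231, 0.0664]
ee_rot: [-0.0, 0.569, 0.822, -0.0]
ft_force: [0.4, 1.0, -2.9]
width: 0.286
finger_force: 30.0
```

Bottom should now be about 11 mm above the floor; feeling for it.

{"api": "drive_tool", "payload": {
  "moves": [
    {"linear": [0, 0, 0.003], "rotation": [0, 0, 0], "grip": 1},
    {"linear": [0, 0, 0.003], "rotation": [0, 0, 0], "grip": 1},
    {"linear": [0, 0, 0.002], "rotation": [0, 0, 0], "grip": 1},
    {"linear": [0, 0, 0], "rotation": [0, 0, 0], "grip": 1},
    {"linear": [0, 0, 0], "rotation": [0, 0, 0], "grip": 1}
  ]
}}

```text
clock: 15.35
tcp_pos: [0.5971, -0.2311, 0.059]
ee_rot: [0.0, 0.569, 0.822, 0.0]
ft_force: [0.7, -0.4, -3.3]
width: 0.288
finger_force: 30.0
```

{"api": "drive_tool", "payload": {
  "moves": [
    {"linear": [0, 0, 0.001], "rotation": [0, 0, 0], "grip": 1},
    {"linear": [0, 0, 0.001], "rotation": [0, 0, 0], "grip": 1},
    {"linear": [0, 0, 0], "rotation": [0, 0, 0], "grip": 1}
  ]
}}

```text
clock: 15.65
tcp_pos: [0.5969, -0.231, 0.0568]
ee_rot: [-0.0, 0.569, 0.822, -0.0]
ft_force: [-0.2, 0.4, -2.7]
width: 0.289
finger_force: 30.0
```

{"api": "drive_tool", "payload": {
  "moves": [
    {"linear": [0, 0, 0.001], "rotation": [0, 0, 0], "grip": 1},
    {"linear": [0, 0, 0], "rotation": [0, 0, 0], "grip": 1}
  ]
}}

```text
clock: 15.85
tcp_pos: [0.597, -0.231, 0.0557]
ee_rot: [-0.0, 0.569, 0.822, -0.0]
ft_force: [0.3, 0.8, -4.3]
width: 0.285
finger_force: 30.0
```

{"api": "drive_tool", "payload": {
  "moves": [
    {"linear": [0, 0, 0.0007], "rotation": [0, 0, 0], "grip": 1},
    {"linear": [0, 0, 0], "rotation": [0, 0, 0], "grip": 1}
  ]
}}

```text
clock: 16.05
tcp_pos: [0.597, -0.231, 0.0551]
ee_rot: [-0.0, 0.569, 0.822, -0.0]
ft_force: [-0.2, 0.1, -3.4]
width: 0.28
finger_force: 30.0
```

{"api": "drive_tool", "payload": {
  "moves": [
    {"linear": [0, 0, 0.0007], "rotation": [0, 0, 0], "grip": 1},
    {"linear": [0, 0, 0], "rotation": [0, 0, 0], "grip": 1}
  ]
}}

```text
clock: 16.25
tcp_pos: [0.5973, -0.2312, 0.055]
ee_rot: [0.0, 0.569, 0.822, -0.0]
ft_force: [-1.1, -0.2, 2.7]
width: 0.287
finger_force: 30.0
```

{"api": "drive_tool", "payload": {
  "moves": [
    {"linear": [0, 0, 0.0007], "rotation": [0, 0, 0], "grip": 1},
    {"linear": [0, 0, 0], "rotation": [0, 0, 0], "grip": 1}
  ]
}}

```text
clock: 16.45
tcp_pos: [0.5975, -0.2315, 0.055]
ee_rot: [0.001, 0.569, 0.822, -0.0]
ft_force: [-3.0, 0.1, 7.1]
width: 0.282
finger_force: 30.0
```

The mandrel has contacted the floor (TCP 0.055, as expected, force +7 N). Releasing, then turning the wrist back with the fingers open.

{"api": "drive_tool", "payload": {
  "moves": [
    {"linear": [0, 0, -0.0008], "rotation": [0, 0, 0], "grip": 1},
    {"linear": [0, 0, 0], "rotation": [0, 0, 0], "grip": 0.65},
    {"linear": [0, 0, 0], "rotation": [0, 0, 0], "grip": 0.5},
    {"linear": [0, 0, 0], "rotation": [0, 0, 0], "grip": 0.3},
    {"linear": [0, 0, 0], "rotation": [0, 0, 0], "grip": 0},
    {"linear": [0, 0, 0], "rotation": [0, 0, 0], "grip": 0},
    {"linear": [0, 0, 0], "rotation": [0, 0, 0], "grip": 0},
    {"linear": [0, 0, 0], "rotation": [0, 0, 0], "grip": 0},
    {"linear": [0, 0, 0], "rotation": [0, 0, 0], "grip": 0}
  ]
}}

```text
clock: 17.35
tcp_pos: [0.5971, -0.2311, 0.0546]
ee_rot: [0.0, 0.569, 0.822, 0.0]
ft_force: [0.2, 0.3, -0.3]
width: 0.949
finger_force: 0.0
```

{"api": "drive_tool", "payload": {
  "moves": [
    {"linear": [0, 0, 0], "rotation": [0, 0, -8], "grip": 0},
    {"linear": [0, 0, 0], "rotation": [0, 0, -8], "grip": 0},
    {"linear": [0, 0, 0], "rotation": [0, 0, -8], "grip": 0},
    {"linear": [0, 0, 0], "rotation": [0, 0, -8], "grip": 0},
    {"linear": [0, 0, 0], "rotation": [0, 0, -8], "grip": 0},
    {"linear": [0, 0, 0], "rotation": [0, 0, -8], "grip": 0},
    {"linear": [0, 0, 0], "rotation": [0, 0, -8], "grip": 0},
    {"linear": [0, 0, 0], "rotation": [0, 0, -8], "grip": 0},
    {"linear": [0, 0, 0], "rotation": [0, 0, -8], "grip": 0},
    {"linear": [0, 0, 0], "rotation": [0, 0, -8], "grip": 0},
    {"linear": [0, 0, 0], "rotation": [0, 0, -8], "grip": 0},
    {"linear": [0, 0, 0], "rotation": [0, 0, -8], "grip": 0},
    {"linear": [0, 0, 0], "rotation": [0, 0, 0], "grip": 0},
    {"linear": [0, 0, 0], "rotation": [0, 0, 0], "grip": 0}
  ]
}}

```text
clock: 18.75
tcp_pos: [0.597, -0.2311, 0.0546]
ee_rot: [-0.0, -0.228, 0.974, 0.0]
ft_force: [0.6, -0.3, 0.8]
width: 0.999
finger_force: 0.0
```

```bash
python3 - <<'E'
from h import *
o,R,p=obs();print(p,o["q"][5],o["width"],R.round(3).tolist())
s=snap("wrist","w6")
for z,n in((.106,"head top"),(.071,"sleeve")):
    q=proj(s,[[.5972,-.231,z]])[0];print(n,q.round(1))
b=blob(s["img"],(20,130,60),(32,255,255),proj(s,[[.5972,-.231,.1]])[0],45);print(b)
t=snap("scene");b2=blob(t["img"],(20,130,60),(32,255,255),proj(t,[[.5972,-.231,.092]])[0],14);print(b2)
A=ray(s,[b[2:4]]);B=ray(t,[b2[2:4]]);print(meet([(A[0],A[1][0]),(B[0],B[1][0])]))
E
```

```text
[ 0.59703537 -0.23105113  0.05457406] -2.419061814236675 0.9988315868480984 [[-0.896, -0.444, -0.0], [-0.444, 0.896, 0.0], [0.0, 0.0, -1.0]]
head top [277.4 281.9]
sleeve [277.7 251.3]
(np.float64(278.0), np.float64(270.0), np.float64(277.9839883551674), np.float64(272.8642649199418), 2748)
(np.float64(180.0), np.float64(147.5), np.float64(180.0753768844221), np.float64(146.63819095477388), 199)
(array([ 0.59788632, -0.22990149,  0.09390068]), [np.float64(0.0006076879789730089), np.float64(0.000607687978973058)])
```

The mandrel stands free on the chuck's axis, head mid at z 0.094 against 0.092 expected. Lowering onto the sleeve: a shallow grasp of about 15 mm, with body clearance over the head.

{"api": "drive_tool", "payload": {
  "moves": [
    {"linear": [0, 0, 0.005], "rotation": [0, 0, 0], "grip": 0},
    {"linear": [0, 0, 0.005], "rotation": [0, 0, 0], "grip": 0},
    {"linear": [0, 0, 0.005], "rotation": [0, 0, 0], "grip": 0},
    {"linear": [0, 0, 0.005], "rotation": [0, 0, 0], "grip": 0},
    {"linear": [0, 0, 0.005], "rotation": [0, 0, 0], "grip": 0},
    {"linear": [0, 0, 0], "rotation": [0, 0, 0], "grip": 0}
  ]
}}

```text
clock: 19.45
tcp_pos: [0.5964, -0.2308, 0.0285]
ee_rot: [-0.001, -0.23, 0.973, 0.0]
ft_force: [0.9, 0.3, -0.6]
width: 1.0
finger_force: 0.0
```

{"api": "drive_tool", "payload": {
  "moves": [
    {"linear": [0, 0, 0], "rotation": [0, 0, 0], "grip": 1},
    {"linear": [0, 0, 0], "rotation": [0, 0, 0], "grip": 1},
    {"linear": [0, 0, 0], "rotation": [0, 0, 0], "grip": 1},
    {"linear": [0, 0, 0], "rotation": [0, 0, 0], "grip": 1},
    {"linear": [0, 0, 0], "rotation": [0, 0, 0], "grip": 1},
    {"linear": [0, 0, 0], "rotation": [0, 0, 0], "grip": 1}
  ]
}}

```text
clock: 20.05
tcp_pos: [0.5979, -0.2323, 0.0299]
ee_rot: [0.001, -0.23, 0.973, -0.001]
ft_force: [1.8, -5.3, -2.4]
width: 0.656
finger_force: 30.0
```

Sleeve gripped (57.7 mm). Easing the 1 mm offset, then turning clockwise (+z of the tool).

{"api": "drive_tool", "payload": {
  "moves": [
    {"linear": [0, -0.001, 0], "rotation": [0, 0, 0], "grip": 1},
    {"linear": [0, 0, 0], "rotation": [0, 0, 4], "grip": 1},
    {"linear": [0, 0, 0], "rotation": [0, 0, 6], "grip": 1},
    {"linear": [0, 0, 0], "rotation": [0, 0, 6], "grip": 1},
    {"linear": [0, 0, 0], "rotation": [0, 0, 6], "grip": 1},
    {"linear": [0, 0, 0], "rotation": [0, 0, 6], "grip": 1},
    {"linear": [0, 0, 0], "rotation": [0, 0, 2], "grip": 1}
  ]
}}

```text
clock: 20.75
tcp_pos: [0.598, -0.2325, 0.0299]
ee_rot: [0.001, 0.031, 1.0, -0.0]
ft_force: [0.7, -2.6, -0.0]
width: 0.663
finger_force: 30.0
```

```bash
python3 - <<'E'
from h import *
for i in range(3):
    o,R,p=obs();print(p.round(4),o["q"][5],np.round(o["moment"],2),np.round(o["ft_force"],1),o["width"])
s=snap("wrist")
h=cv2.cvtColor(s["img"],cv2.COLOR_RGB2HSV);m=cv2.inRange(h,(0,180,120),(6,255,255))|cv2.inRange(h,(174,180,120),(180,255,255));ys,xs=np.nonzero(m);print("red",len(xs),np.median(xs) if len(xs) else 0,np.median(ys) if len(xs) else 0)
E
```

```text
[ 0.598  -0.2325  0.0299] -1.8972593802041358 [-0.35 -0.28  0.18] [ 0.7 -2.6 -0. ] 0.6625301580674758
[ 0.598  -0.2325  0.0299] -1.8972593802041358 [-0.35 -0.28  0.18] [ 0.7 -2.6 -0. ] 0.6625301580674758
[ 0.598  -0.2325  0.0299] -1.8972593802041358 [-0.35 -0.28  0.18] [ 0.7 -2.6 -0. ] 0.6625301580674758
red 59 230.0 245.0
```

Moment 0.18 N m is the sleeve's drag, and the hand follows. Continuing.

{"api": "drive_tool", "payload": {
  "moves": [
    {"linear": [0, 0, 0], "rotation": [0, 0, 6], "grip": 1},
    {"linear": [0, 0, 0], "rotation": [0, 0, 6], "grip": 1},
    {"linear": [0, 0, 0], "rotation": [0, 0, 6], "grip": 1},
    {"linear": [0, 0, 0], "rotation": [0, 0, 6], "grip": 1},
    {"linear": [0, 0, 0], "rotation": [0, 0, 6], "grip": 1},
    {"linear": [0, 0, 0], "rotation": [0, 0, 6], "grip": 1},
    {"linear": [0, 0, 0], "rotation": [0, 0, 6], "grip": 1},
    {"linear": [0, 0, 0], "rotation": [0, 0, 6], "grip": 1},
    {"linear": [0, 0, 0], "rotation": [0, 0, 6], "grip": 1},
    {"linear": [0, 0, 0], "rotation": [0, 0, 6], "grip": 1},
    {"linear": [0, 0, 0], "rotation": [0, 0, 6], "grip": 1},
    {"linear": [0, 0, 0], "rotation": [0, 0, 6], "grip": 1},
    {"linear": [0, 0, 0], "rotation": [0, 0, 6], "grip": 1},
    {"linear": [0, 0, 0], "rotation": [0, 0, 6], "grip": 1},
    {"linear": [0, 0, 0], "rotation": [0, 0, 6], "grip": 1},
    {"linear": [0, 0, 0], "rotation": [0, 0, 6], "grip": 1},
    {"linear": [0, 0, 0], "rotation": [0, 0, 6], "grip": 1}
  ]
}}

```text
clock: 22.5
tcp_pos: [0.5974, -0.233, 0.0299]
ee_rot: [0.001, 0.796, 0.605, -0.0]
ft_force: [-2.1, -5.4, 0.6]
width: 0.657
finger_force: 30.0
```

```bash
cat > st.py <<'E'
from h import *
o,R,p=obs();print(p.round(4),"q6",round(o["q"][5],3),"M",np.round(o["moment"],2),"F",np.round(o["ft_force"],1),o["width"])
s=snap("wrist")
h=cv2.cvtColor(s["img"],cv2.COLOR_RGB2HSV);m=cv2.inRange(h,(0,180,120),(6,255,255))|cv2.inRange(h,(174,180,120),(180,255,255));ys,xs=np.nonzero(m);print("red",len(xs),np.median(xs) if len(xs) else 0,np.median(ys) if len(xs) else 0)
E
python3 st.py
```

```text
[ 0.5974 -0.233   0.0299] q6 -0.117 M [-0.9   0.14  0.18] F [-2.1 -5.4  0.6] 0.6571194669537613
red 62 230.0 245.5
```

The red mark stays at (230,245) in the wrist view, so the sleeve turns with the hand without slip. 2.3 rad so far; now in smaller steps.

{"api": "drive_tool", "payload": {
  "moves": [
    {"linear": [0, 0, 0], "rotation": [0, 0, 4], "grip": 1},
    {"linear": [0, 0, 0], "rotation": [0, 0, 4], "grip": 1},
    {"linear": [0, 0, 0], "rotation": [0, 0, 4], "grip": 1},
    {"linear": [0, 0, 0], "rotation": [0, 0, 4], "grip": 1},
    {"linear": [0, 0, 0], "rotation": [0, 0, 4], "grip": 1},
    {"linear": [0, 0, 0], "rotation": [0, 0, 4], "grip": 1}
  ]
}}

```text
clock: 23.15
tcp_pos: [0.5973, -0.2329, 0.0299]
ee_rot: [0.001, 0.904, 0.427, -0.0]
ft_force: [-2.0, -5.2, 1.5]
width: 0.656
finger_force: 30.0
```

```bash
python3 st.py
```

```text
[ 0.5973 -0.2329  0.0299] q6 0.3 M [-0.9   0.29  0.24] F [-2.  -5.2  1.5] 0.6560427948543592
red 63 230.0 246.0
```

{"api": "drive_tool", "payload": {
  "moves": [
    {"linear": [0, 0, 0], "rotation": [0, 0, 4], "grip": 1},
    {"linear": [0, 0, 0], "rotation": [0, 0, 4], "grip": 1},
    {"linear": [0, 0, 0], "rotation": [0, 0, 4], "grip": 1},
    {"linear": [0, 0, 0], "rotation": [0, 0, 4], "grip": 1}
  ]
}}

```text
clock: 23.6
tcp_pos: [0.5972, -0.2328, 0.0299]
ee_rot: [0.001, 0.955, 0.297, -0.0]
ft_force: [-1.5, -4.3, 1.7]
width: 0.658
finger_force: 30.0
```

```bash
python3 st.py
```

```text
[ 0.5972 -0.2328  0.0299] q6 0.58 M [-0.78  0.28  0.2 ] F [-1.5 -4.3  1.7] 0.6576224256967288
red 61 230.0 246.0
```

3.0 rad turned, no bite yet.

{"api": "drive_tool", "payload": {
  "moves": [
    {"linear": [0, 0, 0], "rotation": [0, 0, 4], "grip": 1},
    {"linear": [0, 0, 0], "rotation": [0, 0, 4], "grip": 1},
    {"linear": [0, 0, 0], "rotation": [0, 0, 4], "grip": 1}
  ]
}}

```text
clock: 23.95
tcp_pos: [0.5971, -0.2327, 0.0299]
ee_rot: [0.001, 0.981, 0.196, -0.0]
ft_force: [-1.8, -5.7, 1.6]
width: 0.654
finger_force: 30.0
```

```bash
python3 st.py
```

```text
[ 0.5971 -0.2327  0.0299] q6 0.788 M [-0.83  0.4   0.44] F [-1.8 -5.7  1.6] 0.6542781576881527
red 60 230.0 246.0
```

{"api": "drive_tool", "payload": {
  "moves": [
    {"linear": [0, 0, 0], "rotation": [0, 0, 4], "grip": 1},
    {"linear": [0, 0, 0], "rotation": [0, 0, 4], "grip": 1},
    {"linear": [0, 0, 0], "rotation": [0, 0, 3], "grip": 1}
  ]
}}

```text
clock: 24.3
tcp_pos: [0.5971, -0.2327, 0.0299]
ee_rot: [0.001, 0.995, 0.102, -0.0]
ft_force: [-1.9, -4.1, 2.3]
width: 0.66
finger_force: 30.0
```

```bash
python3 st.py
```

```text
[ 0.5971 -0.2327  0.0299] q6 0.979 M [-0.72  0.39  0.73] F [-1.9 -4.1  2.3] 0.6601364320861116
red 60 230.0 246.0
```

The jaws have bitten: 0.73 N m at 3.4 rad with no slip. A touch more, then release.

{"api": "drive_tool", "payload": {
  "moves": [
    {"linear": [0, 0, 0], "rotation": [0, 0, 3], "grip": 1},
    {"linear": [0, 0, 0], "rotation": [0, 0, 0], "grip": 1},
    {"linear": [0, 0, 0], "rotation": [0, 0, 0], "grip": 1}
  ]
}}

```text
clock: 24.65
tcp_pos: [0.5971, -0.2326, 0.0298]
ee_rot: [0.0, 0.997, 0.077, -0.0]
ft_force: [-2.7, -4.5, 2.7]
width: 0.657
finger_force: 30.0
```

```bash
python3 st.py
```

```text
[ 0.5971 -0.2326  0.0298] q6 1.029 M [-0.89  0.46  0.47] F [-2.7 -4.5  2.7] 0.6565907149405277
red 60 230.0 246.0
```

{"api": "drive_tool", "payload": {
  "moves": [
    {"linear": [0, 0, 0], "rotation": [0, 0, 0], "grip": 0.2},
    {"linear": [0, 0, 0], "rotation": [0, 0, 0], "grip": 0},
    {"linear": [0, 0, 0], "rotation": [0, 0, 0], "grip": 0},
    {"linear": [0, 0, 0], "rotation": [0, 0, 0], "grip": 0},
    {"linear": [0, 0, 0], "rotation": [0, 0, 0], "grip": 0},
    {"linear": [0, 0, 0], "rotation": [0, 0, 0], "grip": 0}
  ]
}}

```text
clock: 25.3
tcp_pos: [0.5975, -0.2318, 0.0295]
ee_rot: [-0.0, 0.997, 0.075, -0.0]
ft_force: [0.7, 0.8, -0.8]
width: 1.001
finger_force: 0.0
```

Torque relaxed to 0.47 N m when held, so I'm regrasping and tightening a bit more to be sure.

{"api": "drive_tool", "payload": {
  "moves": [
    {"linear": [0, 0, 0], "rotation": [0, 0, 0], "grip": 1},
    {"linear": [0, 0, 0], "rotation": [0, 0, 0], "grip": 1},
    {"linear": [0, 0, 0], "rotation": [0, 0, 0], "grip": 1},
    {"linear": [0, 0, 0], "rotation": [0, 0, 0], "grip": 1},
    {"linear": [0, 0, 0], "rotation": [0, 0, 0], "grip": 1},
    {"linear": [0, 0, 0], "rotation": [0, 0, 3], "grip": 1},
    {"linear": [0, 0, 0], "rotation": [0, 0, 3], "grip": 1},
    {"linear": [0, 0, 0], "rotation": [0, 0, 3], "grip": 1}
  ]
}}

```text
clock: 26.1
tcp_pos: [0.5977, -0.2326, 0.0296]
ee_rot: [0.001, 1.0, -0.004, 0.0]
ft_force: [-0.4, -3.1, -1.6]
width: 0.656
finger_force: 30.0
```

```bash
python3 st.py
```

```text
[ 0.5977 -0.2326  0.0296] q6 1.19 M [-0.38  0.    0.56] F [-0.4 -3.1 -1.6] 0.6563227707603014
red 58 224.0 261.0
```

{"api": "drive_tool", "payload": {
  "moves": [
    {"linear": [0, 0, 0], "rotation": [0, 0, 3], "grip": 1},
    {"linear": [0, 0, 0], "rotation": [0, 0, 3], "grip": 1},
    {"linear": [0, 0, 0], "rotation": [0, 0, 3], "grip": 1}
  ]
}}

```text
clock: 26.45
tcp_pos: [0.5976, -0.2326, 0.0296]
ee_rot: [0.001, 0.997, -0.082, 0.0]
ft_force: [0.2, -3.6, -0.8]
width: 0.657
finger_force: 30.0
```

```bash
python3 st.py
```

```text
[ 0.5976 -0.2326  0.0296] q6 1.346 M [-0.48 -0.03  0.83] F [ 0.2 -3.6 -0.8] 0.6566461497648957
red 57 224.0 261.0
```

0.83 N m with the mark fixed relative to the hand. Release, then compare the mark's position to check for spring-back.

{"api": "drive_tool", "payload": {
  "moves": [
    {"linear": [0, 0, 0], "rotation": [0, 0, 2], "grip": 1},
    {"linear": [0, 0, 0], "rotation": [0, 0, 0], "grip": 1}
  ]
}}

```text
clock: 26.7
tcp_pos: [0.5977, -0.2325, 0.0296]
ee_rot: [0.001, 0.995, -0.098, 0.0]
ft_force: [0.5, -6.1, -2.4]
width: 0.658
finger_force: 30.0
```

```bash
python3 st.py
```

```text
[ 0.5977 -0.2325  0.0296] q6 1.379 M [-0.78 -0.04  0.64] F [ 0.5 -6.1 -2.4] 0.6584479288409132
red 57 224.0 261.0
```

{"api": "drive_tool", "payload": {
  "moves": [
    {"linear": [0, 0, 0], "rotation": [0, 0, 0], "grip": 0.2},
    {"linear": [0, 0, 0], "rotation": [0, 0, 0], "grip": 0},
    {"linear": [0, 0, 0], "rotation": [0, 0, 0], "grip": 0},
    {"linear": [0, 0, 0], "rotation": [0, 0, 0], "grip": 0},
    {"linear": [0, 0, 0], "rotation": [0, 0, 0], "grip": 0},
    {"linear": [0, 0, 0], "rotation": [0, 0, 0], "grip": 0}
  ]
}}

```text
clock: 27.35
tcp_pos: [0.5975, -0.2318, 0.0295]
ee_rot: [-0.0, 0.995, -0.099, -0.0]
ft_force: [-0.1, 0.1, 0.1]
width: 1.002
finger_force: 0.0
```

```bash
python3 st.py
```

```text
[ 0.5975 -0.2318  0.0295] q6 1.381 M [0.07 0.04 0.01] F [-0.1  0.1  0.1] 1.0015245196788485
red 57 225.0 278.0
```

The sleeve sprang back about 0.2 rad on release. Checking whether it creeps further, and that the mandrel is upright and centred.

{"api": "drive_tool", "payload": {
  "moves": [
    {"linear": [0, 0, 0], "rotation": [0, 0, 0], "grip": 0},
    {"linear": [0, 0, 0], "rotation": [0, 0, 0], "grip": 0},
    {"linear": [0, 0, 0], "rotation": [0, 0, 0], "grip": 0},
    {"linear": [0, 0, 0], "rotation": [0, 0, 0], "grip": 0},
    {"linear": [0, 0, 0], "rotation": [0, 0, 0], "grip": 0}
  ]
}}

```text
clock: 27.9
tcp_pos: [0.5975, -0.232, 0.0296]
ee_rot: [-0.0, 0.995, -0.099, -0.0]
ft_force: [0.9, 0.2, 0.2]
width: 0.999
finger_force: 0.0
```

```bash
python3 st.py; python3 - <<'E'
from h import *
s=snap("wrist","w8");t=snap("scene","s8")
print(s["img"].shape)
o,R,p=obs()
# mark world angle at z=.071 about axis
for uv in((225,278),(224,261),(230,246)):
    X=atz(s,[uv],.071)[0];T=R.T@(X-p);print(uv,T.round(4),np.degrees(np.arctan2(T[1],T[0])).round(1))
a=s["img"][170:350,190:370,::-1];b=t["img"][110:210,130:230,::-1]
cv2.imwrite("pics/c8.png",np.hstack([cv2.resize(a,(400,400),interpolation=cv2.INTER_CUBIC),cv2.resize(b,(400,400),interpolation=cv2.INTER_CUBIC)]))
E
```

```text
[ 0.5975 -0.232   0.0296] q6 1.381 M [ 0.06  0.01 -0.01] F [0.9 0.2 0.2] 0.99938183808369
red 55 225.0 278.0
(420, 560, 3)
(225, 278) [-0.003  -0.0271 -0.0414] -96.3
(224, 261) [ 0.0059 -0.0272 -0.0414] -77.8
(230, 246) [ 0.0136 -0.0241 -0.0414] -60.7
```

View pics/c8.png

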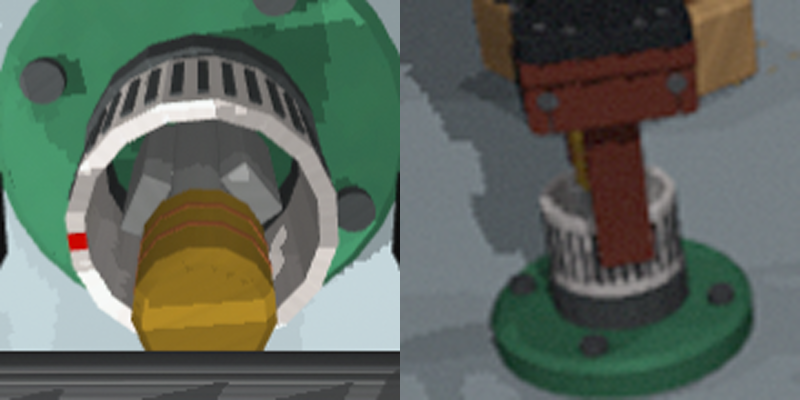

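The jaws close on the shank around the middle (wrist crop: mandrel x=204, ring centre 202) and the mark is steady at (225,278). One more, firmer tightening, since some of the turn came back.

{"api": "drive_tool", "payload": {
  "moves": [
    {"linear": [0, 0, 0], "rotation": [0, 0, 0], "grip": 1},
    {"linear": [0, 0, 0], "rotation": [0, 0, 0], "grip": 1},
    {"linear": [0, 0, 0], "rotation": [0, 0, 0], "grip": 1},
    {"linear": [0, 0, 0], "rotation": [0, 0, 0], "grip": 1},
    {"linear": [0, 0, 0], "rotation": [0, 0, 0], "grip": 1},
    {"linear": [0, 0, 0], "rotation": [0, 0, 0], "grip": 1}
  ]
}}

```text
clock: 28.65
tcp_pos: [0.5974, -0.2325, 0.0296]
ee_rot: [0.0, 0.995, -0.099, 0.0]
ft_force: [-1.3, -4.7, -0.3]
width: 0.657
finger_force: 30.0
```

```bash
python3 st.py
```

```text
[ 0.5974 -0.2325  0.0296] q6 1.381 M [-0.64  0.2   0.08] F [-1.3 -4.7 -0.3] 0.6570543898307996
red 54 223.5 278.0
```

{"api": "drive_tool", "payload": {
  "moves": [
    {"linear": [0, 0, 0], "rotation": [0, 0, 4], "grip": 1},
    {"linear": [0, 0, 0], "rotation": [0, 0, 4], "grip": 1},
    {"linear": [0, 0, 0], "rotation": [0, 0, 4], "grip": 1},
    {"linear": [0, 0, 0], "rotation": [0, 0, 4], "grip": 1},
    {"linear": [0, 0, 0], "rotation": [0, 0, 4], "grip": 1},
    {"linear": [0, 0, 0], "rotation": [0, 0, 4], "grip": 1}
  ]
}}

```text
clock: 29.3
tcp_pos: [0.5974, -0.2325, 0.0296]
ee_rot: [0.001, 0.953, -0.304, 0.0]
ft_force: [-0.8, -5.0, -0.3]
width: 0.655
finger_force: 30.0
```

```bash
python3 st.py
```

```text
[ 0.5974 -0.2325  0.0296] q6 1.801 M [-0.52  0.13  1.04] F [-0.8 -5.  -0.3] 0.6548456371346104
red 53 223.0 279.0
```

{"api": "drive_tool", "payload": {
  "moves": [
    {"linear": [0, 0, 0], "rotation": [0, 0, 2], "grip": 1},
    {"linear": [0, 0, 0], "rotation": [0, 0, 0], "grip": 1},
    {"linear": [0, 0, 0], "rotation": [0, 0, 0], "grip": 0},
    {"linear": [0, 0, 0], "rotation": [0, 0, 0], "grip": 0},
    {"linear": [0, 0, 0], "rotation": [0, 0, 0], "grip": 0},
    {"linear": [0, 0, 0], "rotation": [0, 0, 0], "grip": 0},
    {"linear": [0, 0, 0], "rotation": [0, 0, 0], "grip": 0},
    {"linear": [0, 0, 0], "rotation": [0, 0, 0], "grip": 0}
  ]
}}

```text
clock: 30.15
tcp_pos: [0.5975, -0.2319, 0.0296]
ee_rot: [-0.0, 0.947, -0.321, -0.0]
ft_force: [0.3, -0.0, 0.4]
width: 1.002
finger_force: 0.0
```

```bash
python3 st.py; python3 - <<'E'
from h import *
s=snap("wrist");o,R,p=obs()
h=cv2.cvtColor(s["img"],cv2.COLOR_RGB2HSV);m=cv2.inRange(h,(0,180,120),(6,255,255));ys,xs=np.nonzero(m)
T=R.T@(atz(s,[(np.median(xs),np.median(ys))],.071)[0]-p);print(T.round(4),np.degrees(np.arctan2(T[1],T[0])))
E
```

```text
[ 0.5975 -0.2319  0.0296] q6 1.835 M [ 0.05  0.04 -0.01] F [ 0.3 -0.   0.4] 1.0021946936855841
red 50 233.0 299.0
[-0.0148 -0.0236 -0.0414] -122.14137552740146
```

Each tightening (up to 1.04 N m) settles to the same sleeve position, so the chuck holds as tight as its own friction keeps it. Retreating upward and checking.

{"api": "drive_tool", "payload": {
  "moves": [
    {"linear": [0, 0, -0.01], "rotation": [0, 0, 0], "grip": 0},
    {"linear": [0, 0, -0.02], "rotation": [0, 0, 0], "grip": 0},
    {"linear": [0, 0, -0.03], "rotation": [0, 0, 0], "grip": 0},
    {"linear": [0, 0, -0.03], "rotation": [0, 0, 0], "grip": 0},
    {"linear": [0, 0, -0.03], "rotation": [0, 0, 0], "grip": 0},
    {"linear": [0, 0, -0.03], "rotation": [0, 0, 0], "grip": 0},
    {"linear": [0, 0, -0.02], "rotation": [0, 0, 0], "grip": 0},
    {"linear": [0, 0, 0], "rotation": [0, 0, 0], "grip": 0},
    {"linear": [0, 0, 0], "rotation": [0, 0, 0], "grip": 0}
  ]
}}

```text
clock: 31.15
tcp_pos: [0.5974, -0.2319, 0.1998]
ee_rot: [0.0, 0.947, -0.321, 0.0]
ft_force: [0.5, -0.1, 0.3]
width: 0.998
finger_force: 0.0
```

```bash
python3 - <<'E'
from h import *
t=snap("scene","s9");w=snap("wrist","w9");o,R,p=obs();print(p,o["clock"])
b2=blob(t["img"],(20,130,60),(32,255,255),proj(t,[[.5972,-.231,.092]])[0],16);print(b2)
b=blob(w["img"],(20,130,60),(32,255,255),proj(w,[[.5972,-.231,.1]])[0],35);print(b)
A=ray(w,[b[2:4]]);B=ray(t,[b2[2:4]]);print(meet([(A[0],A[1][0]),(B[0],B[1][0])]))
n=proj(w,[[.5972,-.231,.071]])[0]
for k in("steel_mandrel","black_mandrel","brass_mandrel"): print(k,[(np.round(d["centre"],3).tolist(),d["score"]) for d in robot.mark_of("scene",k)+robot.recognise("scene",k)])
print("well/jaws",[(j,np.round(robot.mark_of("wrist",j)[0]["centre"],4).tolist()) for j in("jaw0","jaw1","jaw2","sleeve_top","brass_mandrel") if robot.mark_of("wrist",j)])
E
```

```text
[ 0.59654981 -0.23155293  0.19813362] 31.25
(np.float64(180.0), np.float64(147.5), np.float64(179.85051546391753), np.float64(146.3762886597938), 194)
(np.float64(280.0), np.float64(196.0), np.float64(279.99170124481327), np.float64(197.72890733056707), 723)
(array([ 0.59668682, -0.23079416,  0.09381201]), [np.float64(0.0006651466096820315), np.float64(0.0006651466096817735)])
steel_mandrel [([0.583, 0.098, 0.077], 0.94)]
black_mandrel [([0.534, 0.225, 0.079], 0.76)]
brass_mandrel [([0.432, 0.093, 0.0], 0.83), ([0.442, 0.098, 0.063], 0.85), ([0.598, -0.219, 0.096], 0.61)]
well/jaws [('jaw0', [0.594, -0.2305, 0.0026]), ('jaw1', [0.594, -0.2305, 0.0026]), ('jaw2', [0.594, -0.2305, 0.0026]), ('sleeve_top', [0.5961, -0.2311, 0.0706]), ('brass_mandrel', [0.5934, -0.2351, 0.0158])]
```

The mandrel is centred (0.5967, -0.2308; head mid 0.094), the other two stand in the block, and the hand is clear. Handing in.

```bash
python3 -c "
from plant import robot
print(robot.job_done())"
```

```text
the job is handed in; nothing more can be done
None
```

The job is handed in at about 31 s: the brass mandrel is clamped upright and central in the chuck, and the other two still stand in the block; the sleeve was tightened to 1.04 N m, but springs back on release, so its own friction limits how tight it stays.

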